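# Hold the roller guard over its screw holes

## Robot

A 6-joint arm with a two-finger parallel gripper is mounted at the origin on the work surface. World frame = base frame: x ahead of the robot, y to its left, z up, the work surface at z = 0. Lengths are in m, angles in rad, forces in N, time in s.
With the tool pointing down it reaches from about 0.4 to 0.825 m from the base axis. Payload 7 kg.
Tool frame: the origin (TCP) lies between the finger pads; the fingertips stand 17 mm ahead of it and the grasp point (between the pads) lies 2 mm behind it; x points along the fingers, z is the direction in which the jaws open and shut, and the axes are right-handed (so a half turn about x gives the same grasp; the last joint's range is limited). The gripper opens to 88 mm and grips with 3 to 60 N. Pads are 19 mm wide; open, the fingers measure 130 mm over their backs; the gripper's body (78 mm by 193 mm) begins 47 mm behind the grasp point.
Start: joints at [1.562, 0.359, 0.012, 0, -1.224, -0.288], TCP at [0.197, 0.645, 0.244] pointing down, gripper open.
Joint ranges: [-3.07, 3.07], [-1.43, 2.12], [-1.02, 1.25], [-3.03, 1.67], [-3.05, -0], [-3.03, 3.03]. Speed limits (rad/s): [2.39, 2.39, 3.01, 3.14, 3.14, 3.14].

## Interface

Orientations are given as [roll, pitch, yaw] about the fixed x, y, z axes, in that order (R = Rz(yaw) Ry(pitch) Rx(roll)).
In Python, from station import * gives the robot as it stands.
- The arm moves only by the tool step_arm, never from a script. Its argument "deltas" is a list of rows, each a list of 5 numbers: the shift along the tool's x, y, z in cm, then the turn about the tool's x in degrees, then the closure, from 0 (fully open) to 1 (shut). In form: [[dx, dy, dz, roll, fingers], ...]. A call has exactly 10 rows; each row is the pose to reach, as a shift and turn from the pose commanded when the call began, along the tool's axes at that moment; what a row does not reach only later rows make up. A row lasts 1/12 s, in which the tool goes at most 41.7 mm and 7.16 degrees, less where a joint would pass 70% of its speed; a pose out of reach is approached as far as the arm can. A call with a gripper value outside its range is refused whole. The fingers move at their own pace and stop on an object; "squeeze" is the grip in N (left out, the last holds). Time passes only in rows, so rows that repeat a pose let the fingers close, or fill a call up. It gives the time, the measured TCP pose, the force and the opening at its end, in the units of the state.
- get_state(): the state, without advancing time (a new reading comes with each control period).
- grab_frame(name): name is "scene" or "top" or "wrist"; returns a dict with "pixels" (420x560x3 uint8, red, green, blue), "range_z" (420x560 float32, m along the optical axis (not along the pixel's ray), 0 where there is no reading), "fx", "fy", "cx", "cy" (pixels), "view" (4x4, takes a point from world to camera coordinates); the wrist camera has in their place "hand_eye" (4x4, takes a point from camera to tool coordinates, whose origin is the TCP and whose axes are the tool frame's). Camera axes: x right, y down, z forward; pixel columns grow to the right and rows downward; lengths in m; the calibration is good to about 2 mm. A picture is of the moment at which its call begins: read the wrist's pose just before it.
- job_done(): hands the job in, once; it reports no verdict.
Trained networks look in the newest picture that a camera, given by its name, has taken for a name from the list of things; names that differ only in an ending like _2 or _b are one class to them, and where a whole thing is asked for, a point or a joint stands for the part that bears it (a point fixed in the world has none). Each returns a list of dicts, best first, with "conf" (0 to 1); they miss things now and then, are a little off and sometimes report something else, mostly with a low value. They report only what shows in the picture. A call takes as long as a camera call. They do not tell look-alikes from the thing itself.
- boxes_of(thing, camera): "extent" ([left, top, right, bottom] in pixels, round what is visible of it).
- masks_of(thing, camera): "mask" (420x560 bool, what is visible of it) and "extent" ([left, top, right, bottom] in pixels, round what is visible of it).
The state is a dict: "t": time; "q": joint angles; "qd": joint speeds; "joint_efforts": joint torques, N m; "eef_pos": TCP position; "ee_rot": TCP orientation; "force": force on the tool from outside, world axes, zero at the start; "moment": the same for the moment, N m; "width": finger opening in m.
Only numpy, scipy, OpenCV 4.12 (cv2) and the standard library are available. Lean on these libraries where they do the work, as an engineer would, in place of code of your own. Each camera call takes 0.05 s, during which the arm holds its last target.

## Task

Slide the L-shaped aluminium guard straight up out of its slot in the wooden holder, and bring it to the small roller press with its flange pointing away from the rollers. Finish while still holding it there, level and still, hovering about 2 cm above the press's bed without touching it, so that seen from above each of the three threaded holes lies wholly inside its flange hole, ready for a colleague to put in the screws; do not put it down or let go. Leave the plain panel, the jar, the stack of discs and the hammer where they are.

Things in the scene. Friction and masses are not known exactly. Their poses are not given: they have to be found in the camera images.
- guard_center (a point): centre of the upright plate of the bare aluminium L-shaped guard, which stands in the holder. Plate 8 mm thick (x), 170 wide (y), 110 high (z): this point is 55 mm below its plain top edge, 55 above the underside. A foot flange, 6 mm thick, 124 wide, runs from the plate's bottom to +x, ending 68 mm from the plate's mid-plane. Undersides level. 0.3 to 0.55 kg, near balanced. z up
- guard_hole_a (a point): centre of the first of three round 20 mm holes in the guard's flange, at the flange's underside: 24 mm to +x of the plate's mid-plane, 46 mm to +y, 55 mm below guard_center; same axes
- guard_hole_b (a point): second flange hole, at the underside: 24 mm to +x, 46 mm to -y, 55 mm below guard_center; same axes
- guard_hole_c (a point): third flange hole, at the underside: 50 mm to +x, y 0, 55 mm below guard_center; same axes
- press_hole_a (a point): centre of the mouth of the first threaded hole (10 mm wide, 15 deep) in the bed of a small grey bench roller press fixed to the table; belongs under guard hole a. The aluminium bed, 55 mm above the table, is flat, 100 (x) by 200 mm (y), its middle 13 mm to +x of this hole. Axes: x from the rollers to the bed's free edge, z up
- press_hole_b (a point): second threaded hole, 92 mm to -y of hole a; belongs under guard hole b. Same axes. To -x of the bed stand two rollers between cheeks, top 141 mm above the table, nearest face 92 mm to -x of holes a and b; a crank sticks out 40 mm at the -y side by the rollers
- press_hole_c (a point): third threaded hole, 26 mm to +x of the line of holes a and b, midway between them; belongs under guard hole c. Same axes
- rack: wooden slotted holder fixed to the table; origin at the table top under its middle. Base board 200 (x) by 210 mm (y), 12 thick, on which the guard rests. Two end posts, 67 mm high over the table, inner faces at y = +-71 mm, with upright slots 11 mm wide, 18 deep, open at the top, that guide the plate's side edges. Slots at x = +30 mm (guard) and -35 mm (plain panel). z up
- blank_center (a point): bystander: centre of a plain wooden panel, 8 x 170 x 66 mm high, upright in the holder's other slot, top 78 mm above the table
- jar_center (a point): bystander: centre of a white jar with a blue cap, 64 mm diameter, 85 mm high, standing on the table
- discs_center (a point): bystander: centre of a stack of pale coaster discs, 84 mm diameter, 36 mm high, on the table
- hammer_grip (a point): bystander: middle of the handle of a hammer lying on the table at the far side
Not all that is in view belongs to the job. Of the things that look like the part that bears guard_center, the middle-sized one is meant.

How it is judged:
On the way:
1. the guard is held clear above the slots of the holder, still upright (z of guard_center in the frame of rack above 0.125 m and x of guard_center in the frame of rack between -0.02 and 0.08 m and angle between guard_center's own z axis and vertical below 0.3 rad and contact force between guard and the fingers above 0.5 N), for 0.05 s.
At the end, for the whole second after the job is handed in: The guard is still held by the fingers, still and level (within 0.12 rad), touching neither press nor holder; each flange hole's centre is within 5 mm (horizontally) of its threaded hole's centre, and the flange's underside is 6 to 40 mm above the bed at each hole (horizontal distance between guard_hole_a and press_hole_a below 0.005 m and horizontal distance between guard_hole_b and press_hole_b below 0.005 m and horizontal distance between guard_hole_c and press_hole_c below 0.005 m and z of guard_hole_a in the frame of press_hole_a between 0.006 and 0.04 m and z of guard_hole_b in the frame of press_hole_b between 0.006 and 0.04 m and z of guard_hole_c in the frame of press_hole_c between 0.006 and 0.04 m and angle between guard_center's own z axis and vertical below 0.12 rad and contact force between guard and the fingers above 0.5 N and contact force between guard and press below 0.1 N and contact force between guard and rack below 0.1 N and linear speed of guard below 0.03 m/s and angular speed of guard below 0.2 rad/s); the arm keeps its last pose, push and grip.
It fails at once if the plain wooden panel is moved by more than 30 mm (distance of blank_center from where it was at the start of the episode above 0.03 m).
It fails at once if the jar is moved by more than 30 mm (distance of jar_center from where it was at the start of the episode above 0.03 m).
It fails at once if the stack of discs is moved by more than 30 mm (distance of discs_center from where it was at the start of the episode above 0.03 m).
It fails at once if the hammer is moved by more than 30 mm (distance of hammer_grip from where it was at the start of the episode above 0.03 m).
It fails at once if the guard is pressed or banged against the press (over 15 N) (contact force between guard and press above 15 N).
It also fails if it takes over 42 s, if anything falls off the work surface, if the arm or the gripper's body presses on something with over 40 N, if the wrist force passes 120 N, or if a joint passes its speed limit or range.

## Working session

There is one attempt and no reset: what is moved stays moved. The work goes in short steps, Python scripts to look and compute and a tool call to move; the robot and the scene stay as the last step left them, time stands still between calls to the robot, and variables do not carry over. Pictures are saved under pics/ and viewed, and the job is handed in when it is done.

Besides the shell and the picture viewer there is one more tool, called after "Request:" as name(argument=value, ...), one argument or row to a line, values as JSON. step_arm: Moves the arm, as the interface text tells. Its arguments: {"type":"object","properties":{"deltas":{"type":"array"},"squeeze":{"type":"number"}},"required":["deltas"]}

```bash
mkdir -p pics; ls
cat > h.py <<'E'
from station import *
import numpy as np, cv2
from scipy.spatial.transform import Rotation as R
def save(f,n): cv2.imwrite('pics/'+n+'.png',cv2.cvtColor(f['pixels'],cv2.COLOR_RGB2BGR))
E
python3 - <<'E'
from h import *
s=get_state(); print(s)
for c in ['scene','top','wrist']:
    f=grab_frame(c); save(f,c+'0'); np.savez('pics/'+c+'0.npz',**f)
    print(c,f['fx'],f['cx'],f['cy'],f.get('view',f.get('hand_eye')))
    for t in ['guard_center','press_hole_a','rack','blank_center','jar_center','discs_center','hammer_grip']:
        print(t,[(round(d['conf'],2),np.round(d['extent']).tolist()) for d in boxes_of(t,c)])
E
```

```text
pics
{'t': 0.0, 'q': array([ 1.56208061e+00,  3.59397187e-01,  1.10587660e-02, -3.16260656e-04,
       -1.22408985e+00, -2.88089346e-01]), 'qd': array([ 1.41690925e-03, -1.06282859e-03,  7.29949301e-04,  9.40750049e-05,
       -1.25051032e-03,  3.57802680e-04]), 'joint_efforts': array([-1.34668764e-03, -5.82711196e+01,  2.93064219e+01,  6.99761957e+00,
        7.26358965e-03, -1.56433121e-04]), 'eef_pos': array([0.19732202, 0.64504028, 0.24262206]), 'ee_rot': array([ 0.10791143,  1.56913752, -1.75979767]), 'force': array([ 0.24596819, -0.496882  , -0.54359576]), 'moment': array([ 0.01623611, -0.03406081, -0.01612478]), 'width': 0.08747813520685867}
scene 415.2634323302913 274.3250239222586 213.3582310418401 [[-0.39413024  0.91902966 -0.00676978  0.20600504]
 [ 0.78987317  0.33495672 -0.51371624 -0.41709896]
 [-0.46985288 -0.20781837 -0.85793345  1.5949323 ]
 [ 0.          0.          0.          1.        ]]
guard_center [(0.83, [317.0, 221.0, 379.0, 276.0]), (0.68, [280.0, 159.0, 308.0, 195.0])]
press_hole_a [(0.96, [167.0, 126.0, 244.0, 210.0]), (0.62, [318.0, 229.0, 381.0, 276.0])
[... 823 characters left out ...]
[163.0, 178.0, 246.0, 260.0])]
blank_center [(0.88, [172.0, 220.0, 237.0, 233.0])]
jar_center [(0.61, [286.0, 196.0, 307.0, 225.0])]
discs_center [(0.88, [274.0, 155.0, 308.0, 189.0])]
hammer_grip [(0.71, [261.0, 110.0, 353.0, 148.0])]
wrist 372.7092164252647 282.6558146160107 207.93100159486832 [[ 4.99508951e-04 -2.84090495e-01  9.58797341e-01 -1.39979397e-01]
 [ 9.62535138e-04 -9.58796880e-01 -2.84090860e-01  7.67475486e-02]
 [ 9.99999412e-01  1.06478206e-03 -2.05480539e-04 -1.60361525e-03]
 [ 0.00000000e+00  0.00000000e+00  0.00000000e+00  1.00000000e+00]]
guard_center [(0.61, [428.0, 0.0, 560.0, 173.0])]
press_hole_a []
rack []
blank_center []
jar_center []
discs_center []
hammer_grip []
```

View pics/scene0.png

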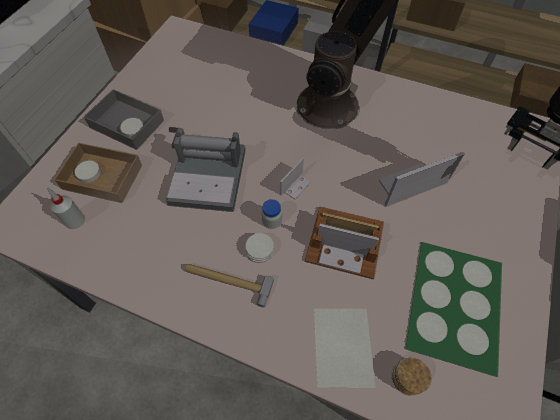

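View pics/top0.png

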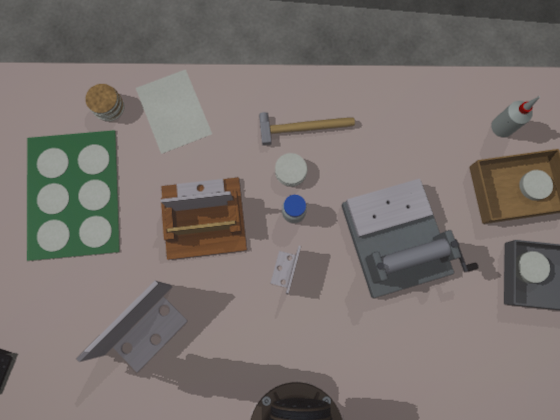

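View pics/wrist0.png

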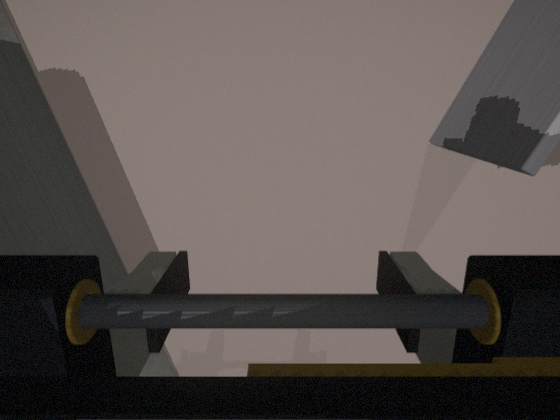

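The top view shows three L-shaped parts. The big one is at (133,325), the small one at (286,268), and the middle-sized one is in the wooden holder at (198,195). The holder one fits the description. I'll confirm it on crops.

Run:
```python
import numpy as np,cv2
a=np.load('pics/top0.npz')['pixels'][:,:,::-1]; s=np.load('pics/scene0.npz')['pixels'][:,:,::-1]
r=lambda im,x0,y0,x1,y1:cv2.resize(im[y0:y1,x0:x1],(400,300),interpolation=cv2.INTER_CUBIC)
o=np.vstack([np.hstack([r(a,150,165,262,265),r(a,340,170,492,300)]),np.hstack([r(s,295,200,400,280),r(s,160,120,260,215)])])
cv2.imwrite('pics/crop1.png',o)
```

```text
(no output)
```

View pics/crop1.png

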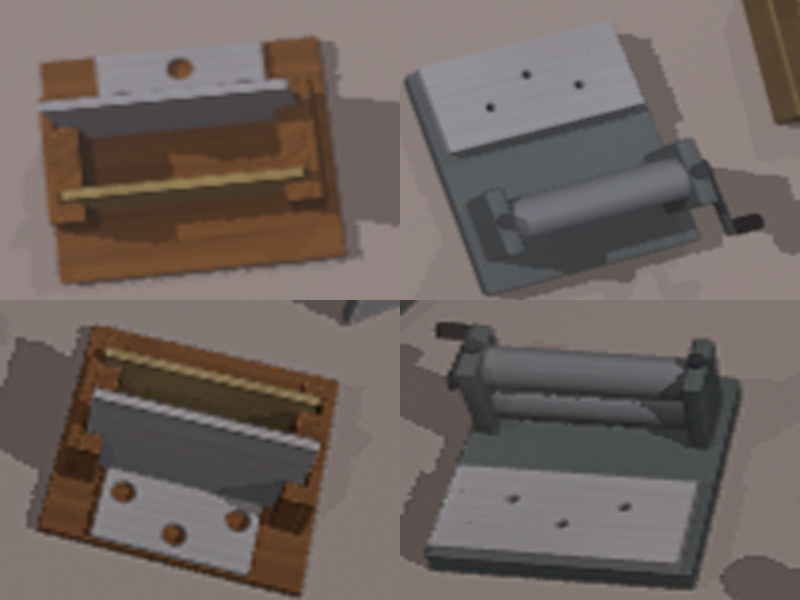

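```bash
cat >> h.py <<'E'
def cloud(f,T=None):
    z=f['range_z']; v,u=np.mgrid[:z.shape[0],:z.shape[1]]
    P=np.stack([(u-f['cx'])/f['fx']*z,(v-f['cy'])/f['fy']*z,z],-1)
    if T is None: T=np.linalg.inv(f['view'])
    W=P@T[:3,:3].T+T[:3,3]; W[z<=0]=np.nan
    return W
def backproj(f,uv,zw,T=None):
    if T is None: T=np.linalg.inv(f['view'])
    d=np.array([(uv[0]-f['cx'])/f['fx'],(uv[1]-f['cy'])/f['fy'],1]); d=T[:3,:3]@d; o=T[:3,3]
    return o+d*(zw-o[2])/d[2]
E
python3 - <<'E'
from h import *
for c in ['top','scene']:
    f=dict(np.load('pics/%s0.npz'%c)); W=cloud(f)
    box={'top':[150,165,262,265],'scene':[295,200,400,290]}[c]
    x0,y0,x1,y1=box; w=W[y0:y1,x0:x1].reshape(-1,3); w=w[~np.isnan(w[:,0])]
    print(c,'table z',np.nanmedian(W[...,2]))
    zt=w[:,2]; print(np.histogram(zt,bins=np.arange(-.01,.15,.01)))
    g=w[(zt>.116)]; print('guard top',len(g),g.min(0),g.max(0),np.median(g,0))
    (cx,cy),(ww,hh),an=cv2.minAreaRect(g[:,:2].astype(np.float32)); print(cx,cy,ww,hh,an)
    d=np.linalg.svd(g[:,:2]-g[:,:2].mean(0),full_matrices=False)[2][0]; print('dir',np.degrees(np.arctan2(d[1],d[0])))
    b=w[(zt>.068)&(zt<.085)]; print(np.median(b,0))
    # press
    x0,y0,x1,y1={'top':[335,165,492,305],'scene':[160,120,260,215]}[c]; w=W[y0:y1,x0:x1]
    m=(abs(w[...,2]-.055)<.006)&(f['pixels'][y0:y1,x0:x1].mean(-1)>120)
    n,l,st,ce=cv2.connectedComponentsWithStats(m.astype(np.uint8)); k=1+np.argmax(st[1:,4]); M=(l==k)
    p=w[M]; print('bed',len(p),np.median(p[:,2]),cv2.minAreaRect(p[:,:2].astype(np.float32)))
    # holes: filled
    cn,_=cv2.findContours(M.astype(np.uint8),cv2.RETR_CCOMP,cv2.CHAIN_APPROX_NONE)
    gray=f['pixels'][y0:y1,x0:x1].mean(-1)
    F=np.zeros(M.shape,np.uint8); cv2.drawContours(F,cn,-1,1,-1); F=cv2.erode(cv2.morphologyEx(F,cv2.MORPH_CLOSE,np.ones((5,5))),np.ones((3,3)))
    base=cv2.medianBlur(gray.astype(np.uint8),11).astype(float); dk=np.clip(base-gray-12,0,None)*F
    n,l,st,ce=cv2.connectedComponentsWithStats((dk>0).astype(np.uint8))
    for k in range(1,n):
        if st[k,4]<3: continue
        v,u=np.nonzero(l==k); wt=dk[v,u]; uv=[x0+(u*wt).sum()/wt.sum(),y0+(v*wt).sum()/wt.sum()]
        print(' hole',st[k,4],np.round(uv,2),np.round(backproj(f,uv,.055),4))
E
```

```text
top table z 0.0002241991064347859
(array([2583, 3292, 3021,  246,  128,  125,  147,  729,  337,  107,   68,
         73,  111,  191,    0]), array([-0.01,  0.  ,  0.01,  0.02,  0.03,  0.04,  0.05,  0.06,  0.07,
        0.08,  0.09,  0.1 ,  0.11,  0.12,  0.13,  0.14]))
guard top 252 [0.5494373  0.16331368 0.11600828] [0.5760537  0.33096263 0.1287787 ] [0.56201872 0.24787209 0.12195237]
0.5630574822425842 0.24739645421504974 0.010138275101780891 0.16870975494384766 7.556588649749756
dir -82.80845056072576
[0.50651835 0.23647402 0.07397865]
bed 2804 0.05483415662969404 ((0.556087851524353, -0.24221661686897278), (0.09904912859201431, 0.20128482580184937), 16.79123306274414)
 hole 16 [387.52 201.92] [ 0.5679 -0.2369  0.055 ]
 hole 18 [407.48 206.33] [ 0.5565 -0.2881  0.055 ]
 hole 21 [373.79 216.18] [ 0.5301 -0.2001  0.055 ]
scene table z -0.0022044815038391175
(array([4233, 1697, 1283,  219,  198,  190,  201,  553,  269,  110,  102,
         99,  164,   86,    0]), array([-0.01,  0.  ,  0.01,  0.02,  0.03,  0.04,  0.05,  0.06,  0.07,
        0.08,  0.09,  0.1 ,  0.11,  0.12,  0.13,  0.14]))
guard top 179 [0.55310672 0.16430445 0.11602321] [0.58140472 0.33094494 0.12721014] [0.5663986  0.24781859 0.11992876]
0.5658137798309326 0.2471632957458496 0.010656100697815418 0.1683843433856964 7.589722633361816
dir 97.0545627164293
[0.51352606 0.2442425  0.07495626]
bed 1464 0.05362378784343713 ((0.5581989884376526, -0.24301381409168243), (0.10182888805866241, 0.1980583667755127), 16.59946632385254)
 hole 11 [187.88 182.55] [ 0.5598 -0.2882  0.055 ]
 hole 11 [215.85 185.2 ] [ 0.5337 -0.2     0.055 ]
 hole 9 [200.22 190.48] [ 0.5715 -0.2366  0.055 ]
```

```bash
cat >> h.py <<'E'
def toolR(s): return R.from_euler('xyz',s['ee_rot']).as_matrix()
def rel(s,p,jawyaw):
    "cm shift in tool axes to reach p, and roll to put tool z along jawyaw (mod pi), assuming pointing down"
    M=toolR(s); d=M.T@(np.array(p)-s['eef_pos'])*100
    t=np.array([np.cos(jawyaw),np.sin(jawyaw),0]); l=M.T@t
    a=np.degrees(np.arctan2(-l[1],l[2]))
    return d,a,(a+180+180)%360-180
E
python3 - <<'E'
from h import *
s=get_state(); print(np.round(toolR(s),4))
print(rel(s,[.564,.2475,.244],np.radians(7.3)))
f=dict(np.load('pics/top0.npz')); W=cloud(f)
for n,b in dict(big=[76,270,195,375],small=[268,245,305,298],jar=[280,190,310,228]).items():
    w=W[b[1]:b[3],b[0]:b[2]].reshape(-1,3); w=w[w[:,2]>.03]; print(n,w.min(0),w.max(0))
E
```

```text
[[ 0.      0.9563 -0.2925]
 [-0.     -0.2925 -0.9563]
 [-1.      0.      0.    ]]
(array([-4.27933916e-02,  4.66940464e+01,  2.73325230e+01]), np.float64(-114.30631677593809), np.float64(65.69368322406191))
big [0.17874188 0.31918159 0.0303521 ] [0.35788456 0.48955127 0.16092222]
small [ 0.33345408 -0.00888949  0.03586199] [0.44913528 0.02533649 0.08308155]
jar [ 0.51956454 -0.02688631  0.0307442 ] [0.57839246 0.03577743 0.09100943]
```

The part in the holder is confirmed as the middle one: its plate top is about 0.122 m up and about 0.169 m wide, with a yaw of about 7.3°. I'll move above it.

Request:
step_arm(
  deltas=[
    [0,2,1.2,3,0],
    [0,5,3,7,0],
    [0,8.5,5,12,0],
    [0,12,7,17,0],
    [0,15.5,9.1,22,0],
    [0,19,11.1,27,0],
    [0,22.5,13.2,32,0],
    [0,26,15.2,37,0],
    [0,29.5,17.3,42,0],
    [0,33,19.3,47,0],
  ],
  squeeze=40,
)

```text
t: 2.03
eef_pos: [0.4575, 0.3627, 0.244]
ee_rot: [-2.64, 1.57, 0.951]
force: [0.2, 0.7, 0.2]
width: 0.0873
```

Run:
```python
from h import *
s=get_state(); print(s['t'],s['eef_pos'],s['qd']); print(rel(s,[.564,.2475,.244],np.radians(7.3)))
```

```text
2.0333 [0.45751754 0.36269827 0.24396966] [-0.84464835  0.05101576  0.06545645  0.00209413 -0.01008027 -0.20329464]
(array([-5.26190209e-03,  1.50030947e+01, -4.58243356e+00]), np.float64(-161.53589479841267), np.float64(18.46410520158733))
```

Request:
step_arm(
  deltas=[
    [0,3.5,-1,5,0],
    [0,7,-2.1,10,0],
    [0,10.5,-3.1,14,0],
    [0,13.5,-4,17,0],
    [0,15.2,-4.5,18.7,0],
    [0,15.2,-4.5,18.7,0],
    [0,15.2,-4.5,18.7,0],
    [0,15.2,-4.5,18.7,0],
    [0,15.2,-4.5,18.7,0],
    [0,15.2,-4.5,18.7,0],
  ],
)

```text
t: 2.87
eef_pos: [0.5631, 0.2483, 0.2437]
ee_rot: [-2.517, 1.571, 0.753]
force: [0.1, -0.5, 0.3]
width: 0.0876
```

Run:
```python
from h import *
s=get_state(); print(s['t'],s['eef_pos'],s['ee_rot'],s['qd'].round(3)); print(rel(s,[.564,.2475,.104],np.radians(7.3)))
f=grab_frame('wrist'); save(f,'w1'); np.savez('pics/w1.npz',eef=s['eef_pos'],rot=s['ee_rot'],**f)
T=np.eye(4);T[:3,:3]=toolR(s);T[:3,3]=s['eef_pos'];T=T@f['hand_eye']
W=cloud(f,T); g=W[(W[...,2]>.112)&(W[...,2]<.130)]
print(len(g),np.median(g,0),cv2.minAreaRect(g[:,:2].astype(np.float32)))
```

```text
2.8667 [0.56309267 0.24827779 0.24369823] [-2.51742361  1.57062711  0.7530864 ] [ 0.001 -0.     0.001  0.002 -0.001 -0.001]
(array([13.96982534,  0.09018006, -0.07806231]), np.float64(-179.91357917584384), np.float64(0.08642082415616414))
2196 [0.56670764 0.234352   0.12069706] ((0.5654729604721069, 0.24369153380393982), (0.00738964369520545, 0.1568448543548584), 7.1529221534729)
```

View pics/w1.png

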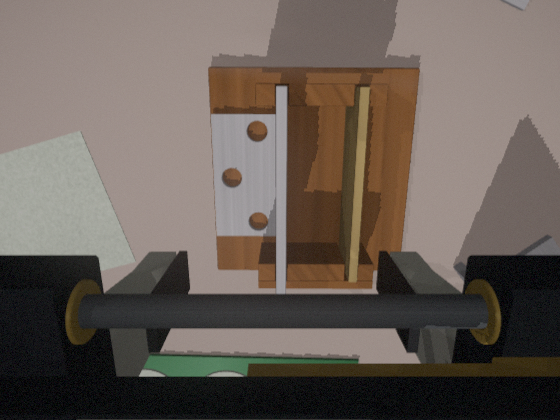

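The wrist view shows the target plate at column 281, upright between the open fingers. The flange holes are at (257,130), (232,177) and (259,220), and the flange faces world +x. The plate's line is at x≈0.565, so I'll descend 14 cm.

Request:
step_arm(
  deltas=[
    [2,0,-0.1,0,0],
    [4.5,0,-0.2,0,0],
    [7,0,-0.2,0,0],
    [9.5,0,-0.2,0,0],
    [11.5,0,-0.2,0,0],
    [13,0,-0.2,0,0],
    [14,0,-0.2,0,0],
    [14,0,-0.2,0,0],
    [14,0,-0.2,0,0],
    [14,0,-0.2,0,0],
  ],
)

```text
t: 3.75
eef_pos: [0.5662, 0.2484, 0.1048]
ee_rot: [-2.749, 1.569, 0.521]
force: [0.4, 0.6, 1.5]
width: 0.0878
```

Run:
```python
from h import *
s=get_state(); print(s['eef_pos'],s['force'])
f=grab_frame('wrist'); save(f,'w2')
```

```text
[0.5661629  0.24839831 0.10475177] [0.40202412 0.60945749 1.48182077]
```

View pics/w2.png

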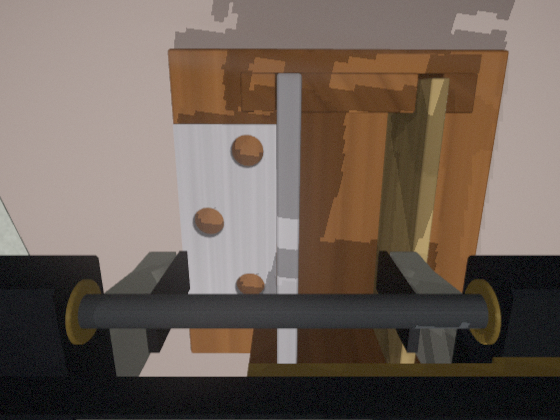

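The plate sits between the fingers: its column is about 288, against about 283 for the jaw middle. That is roughly 1.5 mm off, so I'll correct it and close.

Request:
step_arm(
  deltas=[
    [0,0,0.1,0,0.3],
    [0,0,0.1,0,0.6],
    [0,0,0.1,0,1],
    [0,0,0.1,0,1],
    [0,0,0.1,0,1],
    [0,0,0.1,0,1],
    [0,0,0.1,0,1],
    [0,0,0.1,0,1],
    [0,0,0.1,0,1],
    [0,0,0.1,0,1],
  ],
  squeeze=45,
)

```text
t: 4.63
eef_pos: [0.5646, 0.2476, 0.1035]
ee_rot: [-0.466, 1.571, 2.803]
force: [0.2, -0.1, -0.1]
width: 0.0263
```

Request:
step_arm(
  deltas=[
    [0,0,0,0,1],
    [0,0,0,0,1],
    [0,0,0,0,1],
    [0,0,0,0,1],
    [0,0,0,0,1],
    [0,0,0,0,1],
    [0,0,0,0,1],
    [0,0,0,0,1],
    [0,0,0,0,1],
    [0,0,0,0,1],
  ],
)

```text
t: 5.47
eef_pos: [0.5646, 0.2476, 0.1036]
ee_rot: [3.06, 1.571, 0.046]
force: [1.3, 0.1, -1.3]
width: 0.0078
```

Gripped at a 7.8 mm opening, with only small side forces. I'll lift straight up.

Request:
step_arm(
  deltas=[
    [-0.5,0,0,0,1],
    [-1.5,0,0,0,1],
    [-3,0,0,0,1],
    [-4.5,0,0,0,1],
    [-6,0,0,0,1],
    [-8,0,0,0,1],
    [-10,0,0,0,1],
    [-12,0,0,0,1],
    [-13,0,0,0,1],
    [-13,0,0,0,1],
  ],
)

```text
t: 6.3
eef_pos: [0.5655, 0.2482, 0.2367]
ee_rot: [-2.651, 1.566, 0.618]
force: [-0.1, 0.7, -4.3]
width: 0.0081
```

Run:
```python
from h import *
s=get_state(); print(s['eef_pos'],s['ee_rot'],s['force'],s['moment'],s['width'])
f=grab_frame('wrist'); save(f,'w3'); np.savez('pics/w3.npz',eef=s['eef_pos'],rot=s['ee_rot'],**f)
f=grab_frame('scene'); save(f,'s3')
a=f['pixels'][120:330,220:500,::-1];cv2.imwrite('pics/s3c.png',cv2.resize(a,(800,600)))
```

```text
[0.56553474 0.24820507 0.23672731] [-2.65087835  1.56613691  0.61830094] [-0.11900911  0.65026528 -4.26347772] [ 0.16009745 -0.09996884  0.0353497 ] 0.00805356077141265
```

View pics/w3.png

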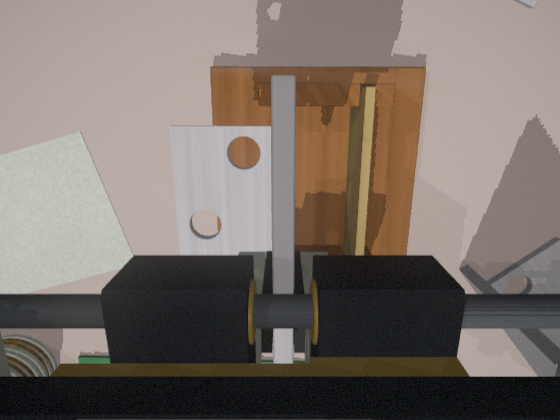

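View pics/s3c.png

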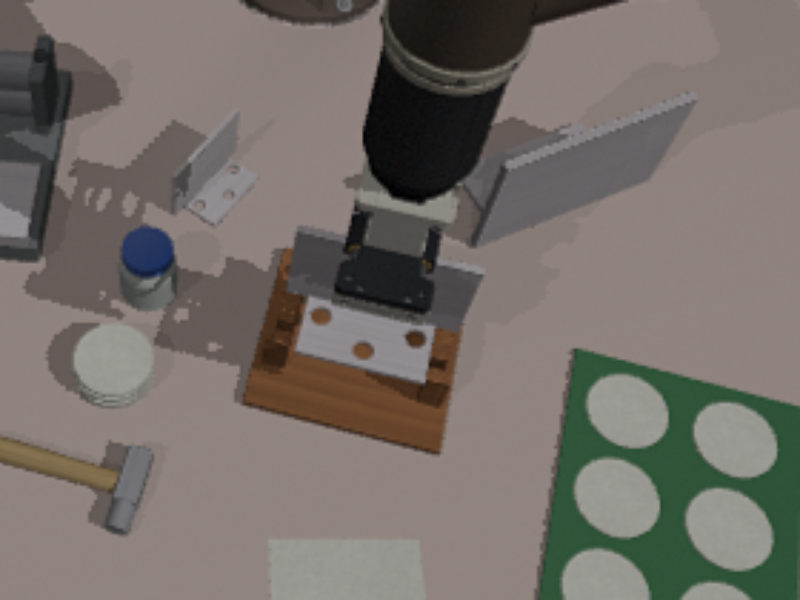

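The guard is lifted and upright, with about 4 N of weight on the wrist. Flange holes b (244,152) and c (206,222) are both visible, so I'll measure its in-hand pose.

```bash
cat >> h.py <<'E'
def circ(P):
    A=np.c_[2*P,np.ones(len(P))]; x=np.linalg.lstsq(A,(P**2).sum(1),rcond=None)[0]
    return x[:2],np.sqrt(x[2]+x[:2]@x[:2])
def inhand(f):
    He=f['hand_eye']; W=cloud(f,He) # tool coords
    tx=W[...,0]
    # flange plane: region left of plate
    reg=np.zeros(tx.shape,bool); reg[125:260,170:275]=True
    v=tx[reg&(tx>.05)&(tx<.12)]; h,e=np.histogram(v,bins=np.arange(.05,.12,.002)); x0=e[h.argmax()]+.001; x0=np.median(v[abs(v-x0)<.004])
    m=reg&(abs(tx-x0)<.005)
    P=W[m]; c=np.linalg.lstsq(np.c_[P[:,1:],np.ones(len(P))],P[:,0],rcond=None)[0]
    print('flange top tool x',x0,'slopes y,z',c[:2],'ext',P.min(0),P.max(0))
    # plate top
    pl=W[80:240,276:292].reshape(-1,3); pl=pl[(pl[:,0]<-.005)&(pl[:,0]>-.035)]
    print('plate top',np.median(pl,0),cv2.minAreaRect(pl[:,1:].astype(np.float32)))
    cn,hi=cv2.findContours(m.astype(np.uint8),cv2.RETR_CCOMP,cv2.CHAIN_APPROX_NONE)
    out=[]
    for k,c in enumerate(cn):
        if hi[0][k][3]<0 or len(c)<20: continue
        Q=[]
        for u,v in c[:,0]:
            d=He[:3,:3]@np.array([(u-f['cx'])/f['fx'],(v-f['cy'])/f['fy'],1]);o=He[:3,3]; Q.append((o+d*(x0-o[0])/d[0])[1:])
        Q=np.array(Q); ce,r=circ(Q); res=abs(np.linalg.norm(Q-ce,axis=1)-r)
        keep=res<.0015
        if keep.sum()>8: ce,r=circ(Q[keep])
        out.append((c[:,0].mean(0),ce,r)); print('hole px',c[:,0].mean(0),'tool yz',ce,'r',r,len(Q),keep.sum())
    return x0,out
E
python3 - <<'E'
from h import *
f=dict(np.load('pics/w3.npz')); inhand(f)
print(R.from_euler('xyz',f['rot']).as_matrix().round(4))
E
```

```text
flange top tool x 0.08680799328369762 slopes y,z [-1.69122449e-05 -7.32559823e-04] ext [ 0.08426269 -0.02412326 -0.06887945] [ 0.09178077  0.05954988 -0.00786351]
plate top [-0.01718768  0.05564468 -0.00015699] ((0.05383720621466637, -0.00036046491004526615), (0.00530746765434742, 0.05349098518490791), 89.70524597167969)
hole px [205.64285714 222.21428571] tool yz [-0.00149881 -0.04994002] r 0.009608447411034242 84 84
hole px [243.50537634 151.12903226] tool yz [ 0.04394364 -0.02423044] r 0.009879072779958718 93 93
[[ 0.0038  0.1272 -0.9919]
 [ 0.0027 -0.9919 -0.1272]
 [-1.     -0.0022 -0.0041]]
```

Run:
```python
from h import *
s=get_state(); print(s['eef_pos'],s['q']); print(rel(s,[.5225,-.2525,.240],np.radians(16.6)))
```

```text
[0.5641112  0.24752278 0.23314707] [ 7.29681464e-01  2.69627787e-01 -1.39315528e-01 -7.40854713e-04
 -1.16206877e+00 -6.02341330e-01]
(array([-0.70088762, 49.07175248, 10.4634682 ]), np.float64(170.67917019559073), np.float64(-9.3208298044093))
```

Request:
step_arm(
  deltas=[
    [-0.3,1,0.2,-1,1],
    [-0.7,2.5,0.5,-2,1],
    [-0.7,4.8,1,-3,1],
    [-0.7,7.4,1.6,-4,1],
    [-0.7,10,2.1,-5,1],
    [-0.7,12.6,2.7,-6,1],
    [-0.7,15.2,3.2,-7,1],
    [-0.7,17.8,3.8,-8,1],
    [-0.7,20.4,4.4,-9,1],
    [-0.7,23,4.9,-9.3,1],
  ],
)

```text
t: 7.23
eef_pos: [0.5438, 0.0119, 0.2388]
ee_rot: [-0.109, 1.568, -2.96]
force: [1.3, 0.5, -4.4]
width: 0.0079
```

Run:
```python
from h import *
s=get_state(); print(s['t'],s['eef_pos'],s['width'],s['force'],s['q']); print(rel(s,[.5225,-.2525,.240],np.radians(16.6)))
```

```text
7.2333 [0.54380796 0.01185098 0.23876732] 0.007860275716791033 [ 1.33232962  0.50577223 -4.39330225] [ 3.81719475e-01  1.48643243e-01 -2.82736572e-01 -6.71107872e-04
 -1.14243050e+00 -9.08883136e-02]
(array([-0.10212001, 24.71662918,  9.61497413]), np.float64(-179.9526558298155), np.float64(0.047344170184487666))
```

Request:
step_arm(
  deltas=[
    [0,2.5,1,0,1],
    [0,5,2,0,1],
    [0,7.5,3,0,1],
    [0,10,3.9,0,1],
    [0,12.5,4.9,0,1],
    [0,15,5.9,0,1],
    [0,17.5,6.9,0,1],
    [0,20,7.8,0,1],
    [0,22,8.6,0,1],
    [0,23.5,9.2,0,1],
  ],
)

```text
t: 8.07
eef_pos: [0.5228, -0.2397, 0.2385]
ee_rot: [-0.477, 1.567, 2.953]
force: [0.5, 0.2, -3.9]
width: 0.0076
```

Request:
step_arm(
  deltas=[
    [0,0.8,0.3,0,1],
    [0,1.3,0.5,0,1],
    [0,1.3,0.5,0,1],
    [0,1.3,0.5,0,1],
    [0,1.3,0.5,0,1],
    [0,1.3,0.5,0,1],
    [0,1.3,0.5,0,1],
    [0,1.3,0.5,0,1],
    [0,1.3,0.5,0,1],
    [0,1.3,0.5,0,1],
  ],
)

```text
t: 8.9
eef_pos: [0.5231, -0.2519, 0.2406]
ee_rot: [2.799, 1.571, -0.052]
force: [0.1, -0.6, -4.4]
width: 0.0079
```

Run:
```python
from h import *
s=get_state(); print(s['t'],s['eef_pos'],s['width'],s['force']); print(rel(s,[.5225,-.2525,.168],np.radians(16.6)))
f=grab_frame('wrist'); save(f,'w4'); np.savez('pics/w4.npz',eef=s['eef_pos'],rot=s['ee_rot'],**f)
inhand(f)
f=grab_frame('top'); save(f,'t4');np.savez('pics/t4.npz',**f)
a=f['pixels'][150:310,310:520,::-1];cv2.imwrite('pics/t4c.png',cv2.resize(a,(788,600)))
```

```text
8.9 [ 0.52313304 -0.25188607  0.24063129] 0.00788850802156591 [ 0.05014118 -0.6141852  -4.3800611 ]
(array([7.26312065, 0.04041281, 0.0791059 ]), np.float64(-179.98604606413534), np.float64(0.01395393586466298))
flange top tool x 0.08679846954055731 slopes y,z [ 0.00035865 -0.00092878] ext [ 0.08405453 -0.02406363 -0.0692884 ] [ 0.09179114  0.05961294 -0.00819776]
plate top [-0.01722954  0.05568086 -0.00041016] ((0.0539509654045105, -0.0005797429475933313), (0.005317298229783773, 0.0534338541328907), 89.76677703857422)
hole px [205.58536585 221.97560976] tool yz [-0.00143724 -0.05016638] r 0.009549421942554082 82 82
hole px [243.48387097 151.17204301] tool yz [ 0.04400925 -0.02451609] r 0.009868028149926733 93 93
```

View pics/w4.png

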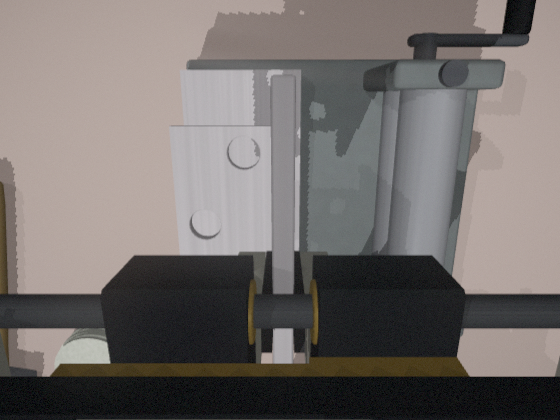

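View pics/t4c.png

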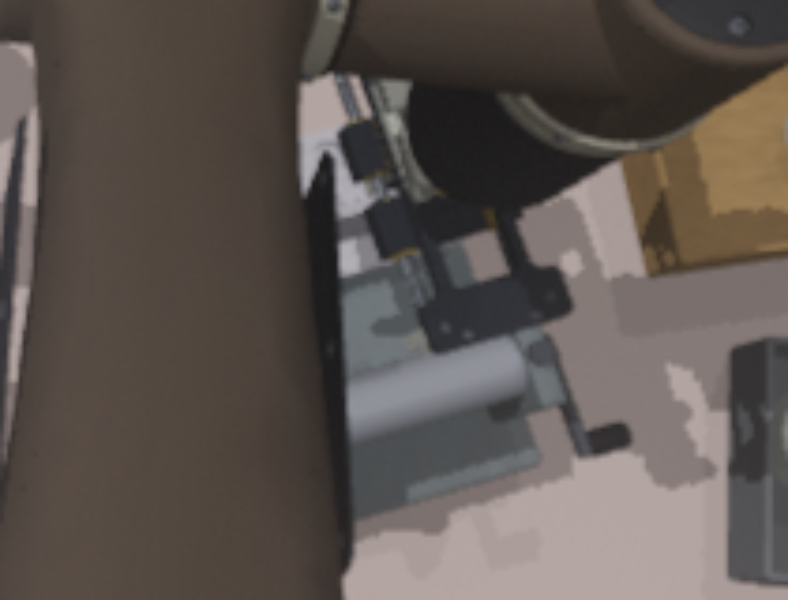

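Run:
```python
from h import *
f=dict(np.load('pics/w4.npz')); T=np.eye(4);T[:3,:3]=R.from_euler('xyz',f['rot']).as_matrix();T[:3,3]=f['eef']
W=cloud(f,T@f['hand_eye']); px=f['pixels'].mean(-1)
m=(abs(W[...,2]-.055)<.006)&(px>125); m[:, :150]=0
print(m.sum(),np.median(W[m][:,2]))
yaw=np.radians(16.6); xp=np.array([np.cos(yaw),np.sin(yaw)]); yp=np.array([-xp[1],xp[0]])
# -y end edge: per column topmost ; free edge: per row leftmost
E=[];
for u in range(195,268):
    v=np.nonzero(m[:,u])[0]
    if len(v): E.append(W[v.min(),u,:2])
E=np.array(E); 
F=[]
for v in range(75,122):
    u=np.nonzero(m[v])[0]
    if len(u): F.append(W[v,u.min(),:2])
F=np.array(F)
G=[]
for v in range(75,122):
    u=np.nonzero(m[v])[0]
    if len(u) and u.max()>290: G.append(W[v,u.max(),:2])
G=np.array(G)
for n,Q in (('yend',E),('free',F),('inner',G)):
    if len(Q)<5: print(n,len(Q)); continue
    med=np.median(Q,0); vx,vy,x,y=cv2.fitLine(Q.astype(np.float32),cv2.DIST_HUBER,0,.001,.001).ravel()
    print(n,len(Q),'ang',np.degrees(np.arctan2(vy,vx)),'xp',[x,y]@xp,'yp',[x,y]@yp)
mid=np.array([.545,-.244]); print('expected free',mid@xp+.063,'inner',mid@xp-.037,'yend',mid@yp-.1)
```

```text
7237 0.05374938510999794
yend 73 ang 16.881315 xp 0.47287392360115127 yp -0.48840311888089316
free 47 ang -73.36301 xp 0.5151857387322822 yp -0.46310762145025697
inner 47 ang -74.356865 xp 0.4161714794678188 yp -0.46272994135383616
expected free 0.5155778414366842 inner 0.4155778414366842 yend -0.4895308684052031
```

The bed edges seen by the wrist agree with the estimate to about 1 mm and 0.3°. I'll descend gently.

Request:
step_arm(
  deltas=[
    [0.5,0,0.05,0,1],
    [1.2,0,0.05,0,1],
    [2.2,0,0.05,0,1],
    [3.2,0,0.05,0,1],
    [4.2,0,0.05,0,1],
    [5.2,0,0.05,0,1],
    [6,0,0.05,0,1],
    [6.7,0,0.05,0,1],
    [7.1,0,0.05,0,1],
    [7.1,0,0.05,0,1],
  ],
)

```text
t: 9.83
eef_pos: [0.5221, -0.2522, 0.1684]
ee_rot: [-0.483, 1.569, 2.949]
force: [1.0, 0.7, -3.6]
width: 0.008
```

Request:
step_arm(
  deltas=[
    [0,0,0,0,1],
    [0,0,0,0,1],
    [0,0,0,0,1],
    [0,0,0,0,1],
    [0,0,0,0,1],
    [0,0,0,0,1],
    [0,0,0,0,1],
    [0,0,0,0,1],
    [0,0,0,0,1],
    [0,0,0,0,1],
  ],
)

```text
t: 10.67
eef_pos: [0.5226, -0.2523, 0.1695]
ee_rot: [-0.449, 1.571, 2.982]
force: [-0.4, 0.8, -3.6]
width: 0.0079
```

Run:
```python
from h import *
s=get_state(); print(s['t'],s['eef_pos'],s['width'],s['force']); print(rel(s,[.5225,-.2525,.168],np.radians(16.6)))
f=grab_frame('wrist'); save(f,'w5'); np.savez('pics/w5.npz',eef=s['eef_pos'],rot=s['ee_rot'],**f)
inhand(f)
cv2.imwrite('pics/w5c.png',cv2.resize(f['pixels'][60:260,160:310,::-1],(450,600),interpolation=cv2.INTER_CUBIC))
f=grab_frame('scene'); save(f,'s5');np.savez('pics/s5.npz',**f)
cv2.imwrite('pics/s5c.png',cv2.resize(f['pixels'][100:230,140:290,::-1],(692,600),interpolation=cv2.INTER_CUBIC))
```

```text
10.6667 [ 0.52255192 -0.25225901  0.16954497] 0.007886846852239717 [-0.39865115  0.75309312 -3.5649383 ]
(array([0.15449736, 0.02161758, 0.01184717]), np.float64(179.99195308631403), np.float64(-0.008046913686030166))
flange top tool x 0.08680090453216183 slopes y,z [ 0.00102508 -0.0010703 ] ext [ 0.08429589 -0.02410093 -0.06921888] [ 0.09179452  0.05959052 -0.00813816]
plate top [-0.01725061  0.05581385 -0.00040598] ((0.05395657569169998, -0.0006475623231381178), (0.005307429935783148, 0.05346700921654701), 89.61949157714844)
hole px [205.25882353 222.4       ] tool yz [-0.00149383 -0.05021922] r 0.009558732277755175 85 85
hole px [243.47368421 151.38947368] tool yz [ 0.04399603 -0.02447777] r 0.009873919030309127 95 95
```

View pics/w5c.png

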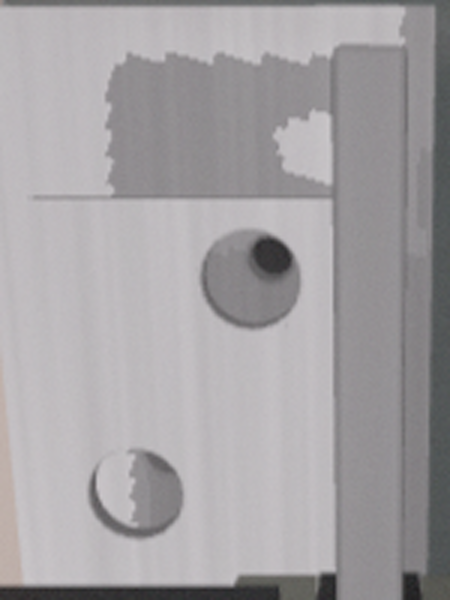

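View pics/s5c.png

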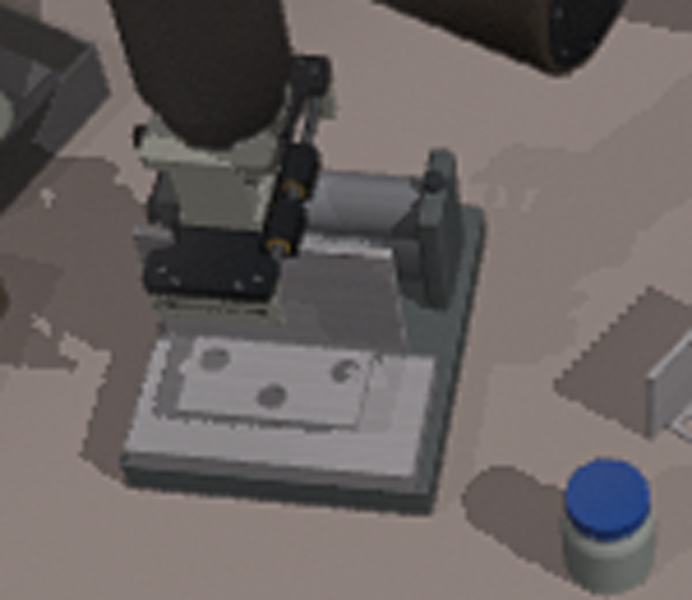

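The wrist crop shows threaded hole b through flange hole b, with its dark centre at full-picture pixel (250.7,144.7). I'll work out the offset in tool axes, and use the free edge and end edges to check the rest.

```bash
cat > chk.py <<'E'
from h import *
def check(f):
    He=f['hand_eye']; W=cloud(f,He); px=f['pixels'].mean(-1); M=R.from_euler('xyz',f['rot']).as_matrix()
    bx=W[...,0]; reg=np.zeros(bx.shape,bool); reg[65:120,185:265]=True
    xb=np.median(bx[reg&(bx>.1)&(bx<.14)]); print('bed tool x depth',xb,'by pose',f['eef'][2]-.055)
    sub=px[125:180,225:262]; dk=(sub<75); n,l,st,ce=cv2.connectedComponentsWithStats(dk.astype(np.uint8))
    k=1+np.argmax(st[1:,4]); w=np.clip(110-sub,0,None)*cv2.dilate((l==k).astype(np.uint8),np.ones((3,3)))
    v,u=np.nonzero(w); ww=w[v,u]; uv=(225+(u*ww).sum()/ww.sum(),125+(v*ww).sum()/ww.sum())
    d=He[:3,:3]@np.array([(uv[0]-f['cx'])/f['fx'],(uv[1]-f['cy'])/f['fy'],1]);o=He[:3,3]
    for x in (xb,f['eef'][2]-.055):
        print('thread b px',np.round(uv,2),st[k],'tool yz',(o+d*(x-o[0])/d[0])[1:])
    return xb
E
python3 - <<'E'
from chk import *
f=dict(np.load('pics/w5.npz')); check(f); inhand(f)
E
```

```text
bed tool x depth 0.11579804638464322 by pose 0.1145449726390807
thread b px [250.11 145.04] [ 19  15  13  11 108] tool yz [ 0.04425197 -0.02303446]
thread b px [250.11 145.04] [ 19  15  13  11 108] tool yz [ 0.04440493 -0.02292538]
flange top tool x 0.08680090453216183 slopes y,z [ 0.00102508 -0.0010703 ] ext [ 0.08429589 -0.02410093 -0.06921888] [ 0.09179452  0.05959052 -0.00813816]
plate top [-0.01725061  0.05581385 -0.00040598] ((0.05395657569169998, -0.0006475623231381178), (0.005307429935783148, 0.05346700921654701), 89.61949157714844)
hole px [205.25882353 222.4       ] tool yz [-0.00149383 -0.05021922] r 0.009558732277755175 85 85
hole px [243.47368421 151.38947368] tool yz [ 0.04399603 -0.02447777] r 0.009873919030309127 95 95
```

Run:
```python
from chk import *
f=dict(np.load('pics/w5.npz')); a=f['pixels'][:,:,::-1]
p=lambda x0,y0,n:cv2.resize(cv2.convertScaleAbs(a[y0:y0+n,x0:x0+n],alpha=1.4),(400,400),interpolation=cv2.INTER_NEAREST)
cv2.imwrite('pics/w5d.png',np.hstack([p(225,132,40),p(187,203,40)]))
He=f['hand_eye'];W=cloud(f,He);px=f['pixels'].mean(-1);m=(abs(W[...,0]-.1158)<.006)&(px>70)
def ln(Q,n):
    vx,vy,x,y=cv2.fitLine(np.array(Q,np.float32),cv2.DIST_HUBER,0,.001,.001).ravel(); print(n,len(Q),np.degrees(np.arctan2(vy,vx)),x,y)
print(m[60:125,170:300].sum())
Q=[]
for v in range(70,240):
    u=np.nonzero(m[v,140:275])[0]
    if len(u): Q.append(W[v,140+u.min(),1:])
Q=np.array(Q);ln(Q,'free edge y,z'); 
Q=[]
for u in range(170,268):
    v=np.nonzero(m[30:120,u])[0]
    if len(v): Q.append(W[30+v.min(),u,1:])
ln(Q,'end edge')
```

```text
6910
free edge y,z 170 -0.1531041 0.036475737 -0.08639489
end edge 98 89.917435 0.09712512 -0.04202824
```

View pics/w5d.png

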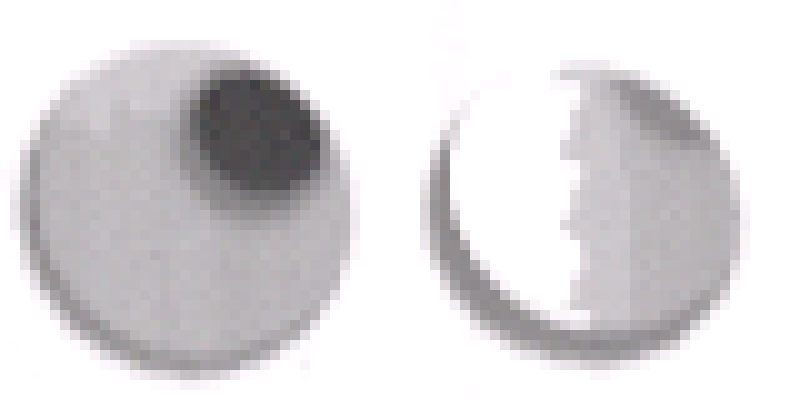

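Yaw agrees to about 0.1°. Threaded hole b is about 1.4 mm off along tool z, and the edge check gives 1.1 mm, so I'll correct by 1.3 mm.

Request:
step_arm(
  deltas=[
    [0,0,0.05,0,1],
    [0.1,0,0.1,0,1],
    [0.1,0,0.13,0,1],
    [0.1,0,0.13,0,1],
    [0.1,0,0.13,0,1],
    [0.1,0,0.13,0,1],
    [0.1,0,0.13,0,1],
    [0.1,0,0.13,0,1],
    [0.1,0,0.13,0,1],
    [0.1,0,0.13,0,1],
  ],
)

```text
t: 11.6
eef_pos: [0.5214, -0.2526, 0.1686]
ee_rot: [2.77, 1.571, -0.082]
force: [-0.4, -0.4, -3.2]
width: 0.0076
```

Request:
step_arm(
  deltas=[
    [0,0,0,0,1],
    [0,0,0,0,1],
    [0,0,0,0,1],
    [0,0,0,0,1],
    [0,0,0,0,1],
    [0,0,0,0,1],
    [0,0,0,0,1],
    [0,0,0,0,1],
    [0,0,0,0,1],
    [0,0,0,0,1],
  ],
)

```text
t: 12.43
eef_pos: [0.5214, -0.2526, 0.1686]
ee_rot: [-0.564, 1.571, 2.868]
force: [-0.1, 0.4, -4.4]
width: 0.0079
```

Run:
```python
from chk import *
s=get_state(); print(s['t'],s['eef_pos'],s['width'],s['force'],s['qd'].round(4))
f=grab_frame('wrist'); save(f,'w6'); f.update(eef=s['eef_pos'],rot=s['ee_rot']); np.savez('pics/w6.npz',**f)
check(f); x0,o=inhand(f)
M=toolR(s)
for _,ce,r in o: print('guard hole underside world',(s['eef_pos']+M@np.r_[x0+.006,ce]).round(4))
a=f['pixels'][:,:,::-1]
p=lambda x0,y0,n:cv2.resize(cv2.convertScaleAbs(a[y0:y0+n,x0:x0+n],alpha=1.4),(400,400),interpolation=cv2.INTER_NEAREST)
cv2.imwrite('pics/w6d.png',np.hstack([p(225,132,40),p(187,203,40)]))
```

```text
12.4333 [ 0.52135502 -0.25262124  0.16855804] 0.007910750664666734 [-0.13421296  0.41552725 -4.37996329] [-0.0008 -0.0009 -0.0005 -0.0006  0.0003 -0.0006]
bed tool x depth 0.11478125847096982 by pose 0.11355804059484007
thread b px [248.15 145.1 ] [ 17  15  13  11 110] tool yz [ 0.04433202 -0.02427607]
thread b px [248.15 145.1 ] [ 17  15  13  11 110] tool yz [ 0.04448155 -0.0241632 ]
flange top tool x 0.08678238987418624 slopes y,z [ 0.00084085 -0.00030701] ext [ 0.08430754 -0.02419556 -0.06905183] [ 0.09176798  0.05955336 -0.00816775]
plate top [-0.01724139  0.05574804 -0.00065271] ((0.05396503955125809, -0.0005814875476062298), (0.005300583317875862, 0.05343417450785637), 89.763671875)
hole px [205.64285714 222.29761905] tool yz [-0.0014915  -0.05018151] r 0.009565290484249997 84 84
hole px [243.57608696 151.0326087 ] tool yz [ 0.0440056 -0.0245167] r 0.00987382476187309 92 92
guard hole underside world [ 0.569  -0.2369  0.0758]
guard hole underside world [ 0.5574 -0.2878  0.0758]
```

View pics/w6d.png

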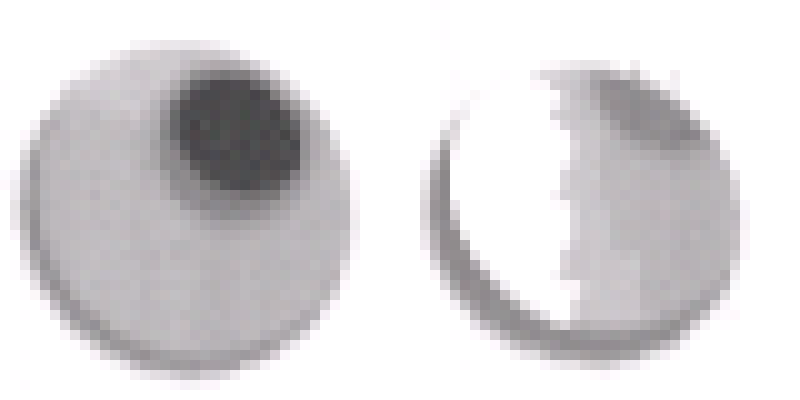

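Flange hole b is within about 0.5 mm of its threaded hole. Flange hole c is within about 1 mm of the earlier two-camera estimate. The guard is about 20.8 mm above the bed, level and still, so I'm handing in.

```bash
python3 -c "
from station import *
print(job_done())"
```

```text
the job is handed in; nothing more can be done
None
```

I lifted the middle-sized guard straight up out of its slot and carried it to the press with the flange pointing away from the rollers. I handed the job in at about t = 12.5 s of the 42 s allowed, with the arm still holding the guard at 45 N. `job_done()` gives no verdict, so what follows rests on my last measurements.

- **Height and level:** the flange underside is about 20.8 mm above the bed. The slope measured across the flange is about 1 mrad, and the joint speeds are near zero.
- **Hole b:** the wrist camera sees the threaded hole through the flange hole. Their centres agree to about 0.5 mm.
- **Hole c:** the threaded hole shows only in part from the wrist. The flange hole is within about 1 mm of the average position from the scene and top cameras.
- **Hole a:** the gripper hides it, so its position follows from b, c and the yaw. The yaw matches the bed edges to about 0.1°.

**Checks that disagreed:**
- The scene and top cameras put the press holes about 3 mm apart in x. I settled that with the wrist view.
- The bed's end edge suggested about 1.3 mm of offset along y that hole b did not show. That is still inside the 5 mm tolerance.
- The bed height from depth and from the arm's pose differed by 1.2 mm.

I saw no sign of touching the panel, jar, discs or hammer, but I did not measure them again at the end.

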